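Proof-turn a welding positioner, then release the catch and hold its brake on

TASK

Take the welding positioner's turntable by its crank knob and turn it once right round, either way, until it is back where it started. Then let go of it, flip the safety catch off the brake lever with its thumb tab, pull the brake lever towards you all the way to its stop, and keep holding it there against its spring: the job finishes with you still holding the lever. Leave the pot, the bolt and the copper nozzle lying near it alone.

Things in the scene. Friction and masses are not known exactly. Their poses are not given: they have to be found in the camera images.
- positioner: bed of the welding positioner, a grey plate 200 x 370 x 12 mm fixed to the table. Origin on the table top; bed spans x -100..100, y -140..230 mm, z up; -x side faces the robot. In its frame (mm): turntable axis y 120, lever pivot y -70, catch hinge y -110 (all x 0), brake block 50 x 26 at y 7, 56 high, keeper post for the catch bar's end at x 8, y -42, 103 high
- table_center (a point): centre of the upper face of the turntable, a bare steel disc of 190 mm diameter, 50 mm above the table top, turning about a vertical axis. A pipe stub 60 mm in diameter is clamped upright at its centre by three small jaws (18 mm high, reaching out to 50 mm from the axis); its top is 110 mm above the table.
- knob_center (a point): middle of the crank knob, an upright black round knob 18 mm in diameter and 50 mm high (its ends 66 and 116 mm above the table), 75 mm from the turntable's axis; this point is 91 mm above the table. The knob spins freely on its pin, so a grip can go round with it without turning.
- turntable (a joint): angle of the turntable, rad: 0 at the start, growing anticlockwise seen from above; turns freely to 8 either way, with light friction, and stays where it is left.
- catch_tab (a point): centre of the rounded tip of the catch's thumb tab (tab 14 mm wide along the bed's x, 7 mm thick, tip 14 mm in diameter), 38 mm from the hinge axis. Closed, the tab stands up, leaning 0.3 rad towards the bed's +y (towards the lever), its tip 131 mm above the table.
- catch_hinge (a point): point on the catch's hinge axis, mid-width of the tab, 95 mm above the table, 22 mm nearer the robot (bed -x) than the lever pivot; axis along the bed's x. The catch's other arm is a steel bar 10 x 12 mm, its centre 30 mm behind the tab's (bed +x), reaching 62 mm towards +y, level across the front of the lever when closed
- safety_catch (a joint): angle of the safety catch, rad: 0 closed (bar in front of the lever, which then moves less than 0.2 rad), grows as the tab is pushed over towards the bed's -y, away from the lever, and the bar swings up; the bar clears the lever above 1.1, the stop is at 1.75. Stays where it is left; under 2 N at the tab move it.
- lever_grip (a point): middle of the brake lever's round black grip (22 mm diameter, 58 mm long along the lever), 160 mm from the pivot; about 194 mm above the table at the start.
- lever_pivot (a point): pivot of the brake lever, on its axis, 50 mm above the table; the axis runs along the bed's y.
- brake_lever (a joint): angle of the brake lever, rad: 0 at rest, leaning 0.45 rad from vertical towards the bed's +x (away from the robot); grows as it is pulled towards the bed's -x, to the stop at 0.8 (leaning 0.35 rad to -x). A spring pulls it back: about 3 N at the grip at rest, 8 N at the stop.
- gel_pot_mid (a point): middle of a round pot, 70 mm diameter, 49 mm high, on the table; a bystander, to be left alone
- loose_bolt_mid (a point): middle of a hex bolt lying on the table, 80 mm long, 30 mm head; a bystander, to be left alone
- loose_nozzle_mid (a point): middle of a copper torch nozzle standing on the table, 21 mm diameter, 62 mm high; a bystander, to be left alone

How it is judged:
On the way, in this order (a step that is already met when the one before it is completed fails the run):
1. the turntable has been turned one full turn, back to where it started within 0.35 rad ((value of joint turntable between 5.93 and 6.63 rad or value of joint turntable between -6.63 and -5.93 rad) and value of joint safety_catch below 0.5 rad), for 0.2 s.
2. then the safety catch is flipped clear of the lever, beyond 1.15 rad, with the lever still at rest (value of joint safety_catch above 1.15 rad and value of joint brake_lever below 0.2 rad), for 0.2 s.
3. then the fingers hold the brake lever pulled, beyond 0.68 rad (value of joint brake_lever above 0.68 rad and contact force between the fingers and brake_lever above 1 N), for 0.3 s.
At the end, for the whole second after the job is handed in: The fingers hold the brake lever at or near its stop (beyond 0.68 of 0.8 rad, more than 1 N of contact) and it stands still; the catch is flipped clear (beyond 1.1 rad); the turntable stands one full turn on from its start, within 0.35 rad, let go; the bystanders have not moved more than 30 mm (all of step 3 and value of joint safety_catch above 1.1 rad and (value of joint turntable between 5.93 and 6.63 rad or value of joint turntable between -6.63 and -5.93 rad) and velocity of joint brake_lever between -0.1 and 0.1 rad/s and contact force between the fingers and crank_knob below 0.5 N); the arm keeps its last pose, push and grip.
It fails at once if the pot is moved more than 30 mm (distance of gel_pot_mid from where it was at the start of the episode above 0.03 m).
It fails at once if the bolt is moved more than 30 mm (distance of loose_bolt_mid from where it was at the start of the episode above 0.03 m).
It fails at once if the copper nozzle is moved more than 30 mm (distance of loose_nozzle_mid from where it was at the start of the episode above 0.03 m).
It also fails if it takes over 72 s, if anything falls off the work surface, if the arm or the gripper's body presses on something with over 40 N, if the wrist force passes 120 N, or if a joint passes its speed limit or range.

ROBOT

A 6-joint arm with a two-finger parallel gripper is mounted at the origin on a cart in front of the work surface, level with it; the furniture and walls round the work are solid. World frame = base frame: x ahead of the robot, y to its left, z up, the work surface at z = 0. Lengths are in m, angles in rad, forces in N, time in s.
With the tool pointing down it reaches from about 0.35 to 0.925 m from the base axis. Payload 6.4 kg.
Tool frame: the origin (TCP) lies at the very end of the fingers, on their centre line; the grasp point (between the pads) lies 19 mm behind it (grasp_offset is the distance from the TCP to the grasp point, in m); z points along the fingers, y is the line along which they close (so a half turn about z gives the same grasp; the last joint's range is limited). The gripper opens to 85 mm and grips with 20 to 120 N. Pads are 22 mm wide; open, the fingers measure 114 mm over their backs; the gripper's body (76 mm by 85 mm) begins 54 mm behind the grasp point. The pads swing forward as they close: fully open they stand 13 mm farther back than shut.
Start: joints at [1.025, 0.245, 1.558, -0, 1.339, -0.174], TCP at [0.236, 0.606, 0.231] pointing down, gripper open.
Joint ranges: [-3.13, 3.13], [-1.02, 2.26], [0.13, 2.54], [-0.95, 4.09], [0.21, 2.88], [-2.74, 2.74]. Speed limits (rad/s): [2.57, 2.57, 3.14, 3.14, 3.14, 3.14].

INTERFACE

Orientations are given as a unit quaternion [w, x, y, z].
In Python, from rig import observe, snapshot, job_done, masks_of, pinpoint, grasp_offset gives the robot as it stands. The module is installed in compiled form; this text tells all that it offers.
- The arm moves only by the shell command python3 -m handwheel 'ROWS' [FORCE]. ROWS is JSON, a list of rows, each a list of 3 entries, a list of its own where there are three numbers: the shift along the tool's x, y, z in mm, then the turn, a rotation vector about the tool's x, y, z in rad, then the finger opening in mm, from 0 to 85.4. In form: [[[x, y, z], [ax, ay, az], gripper], ...]. A call has exactly 5 rows; each row shifts and turns the commanded pose from where the row before left it, along the tool's axes as they then stand; what a row does not reach is not made up. A row lasts 1/12 s, in which the tool goes at most 41.7 mm and 7.16 degrees, less where a joint would pass 70% of its speed; a pose out of reach is approached as far as the arm can. A call with a gripper value outside its range is refused whole. The fingers move at their own pace and stop on an object; FORCE is the grip in N (left out, the last holds). Time passes only in rows, so rows that do not move let the fingers close, or fill a call up. It gives the time, the measured TCP pose, the force, the opening and the grip force at its end, in the units of the state.
- observe(): the state, without advancing time (a new reading comes with each control period).
- snapshot(name): name is "scene" or "top" or "wrist"; returns a dict with "color" (400x640x3 uint8, red, green, blue), "intrinsics" (3x3 intrinsics, pixels), "k1" (the pictures are not rectified: a ray, as slopes to the right and down, at radius r is drawn at 1 + k1 r^2 times it, then the intrinsics apply), "world_from_camera" (4x4, takes a point from camera to world coordinates); the wrist camera has in their place "T_tool_cam" (4x4, takes a point from camera to tool coordinates, whose origin is the TCP and whose axes are the flange's). Camera axes: x right, y up, looking along -z (the intrinsics and any distortion apply to the point x, -y, -z); pixel columns grow to the right and rows downward; lengths in m; the calibration is good to about 2 mm. A picture is of the moment at which its call begins: read the wrist's pose just before it. There is no depth.
- job_done(): hands the job in; it is judged then, once.
Trained networks look in the newest picture that a camera, given by its name, has taken for a name from the list of things; names that differ only in an ending like _2 or _b are one class to them, and where a whole thing is asked for, a point or a joint stands for the part that bears it (a point fixed in the world has none). Each returns a list of dicts, best first, with "confidence" (0 to 1); they miss things now and then, are a little off and sometimes report something else, mostly with a low value. They report only what shows in the picture. A call takes as long as a camera call.
- masks_of(camera, name): "region" (400x640 bool, what is visible of it) and "extent" ([centre column, centre row, width, height] in pixels, round what is visible of it).
- pinpoint(camera, name): "location" ([row, column] in pixels: a listed point, or the origin of a listed thing).
The state is a dict: "clock": time; "joint_pos": joint angles; "joint_vel": joint speeds; "joint_torque": joint torques, N m; "tool_pos": TCP position; "tcp_rot": TCP orientation; "force": force on the tool from outside, world axes, zero at the start; "moment": the same for the moment, N m; "opening": opening from 0.0 (shut) to 1.0 (fully open); "grip_force": force on a finger pad.
Only numpy, scipy, OpenCV 4.12 (cv2) and the standard library are available. Lean on these libraries where they do the work, as an engineer would, in place of code of your own. Each camera call takes 0.05 s, during which the arm holds its last target. There are 200 camera calls.

## Working session

There is one attempt and no reset: what is moved stays moved. The work goes in short steps, Python scripts to look and compute and a shell command to move; the robot and the scene stay as the last step left them, time stands still between calls to the robot, and variables do not carry over. Pictures are saved under pics/ and viewed, at most 10 in all, crops included, and the job is handed in when it is done.

```bash
mkdir -p pics; cat > h.py <<'E'
import numpy as np, cv2, json
from scipy.spatial.transform import Rotation as R
from scipy.optimize import least_squares
from rig import *
def Rq(q): return R.from_quat(np.r_[q[1:],q[0]])
def cam(name):
    s=observe(); p=snapshot(name)
    if 'world_from_camera' in p: T=np.array(p['world_from_camera'])
    else:
        W=np.eye(4); W[:3,:3]=Rq(s['tcp_rot']).as_matrix(); W[:3,3]=s['tool_pos']; T=W@np.array(p['T_tool_cam'])
    return p['color'],np.array(p['intrinsics']),p['k1'],T
def proj(c,P):
    _,K,k,T=c; q=(np.linalg.inv(T)@np.r_[P,1])[:3]; s=np.array([q[0],-q[1]])/-q[2]; s=s*(1+k*(s@s)); return np.array([K[0,0]*s[0]+K[0,2],K[1,1]*s[1]+K[1,2]])
def ray(c,uv):
    _,K,k,T=c; d=np.array([(uv[0]-K[0,2])/K[0,0],(uv[1]-K[1,2])/K[1,1]]); s=d.copy()
    for _ in range(30): s=d/(1+k*(s@s))
    v=T[:3,:3]@np.array([s[0],-s[1],-1]); return T[:3,3],v/np.linalg.norm(v)
def atz(c,uv,z):
    o,v=ray(c,uv); return o+v*(z-o[2])/v[2]
def save(c,n): cv2.imwrite('pics/'+n,c[0][:,:,::-1])
E
python3 - <<'E'
from h import *
print(observe()); print(grasp_offset)
Z=dict(positioner=0,table_center=.05,knob_center=.091,catch_tab=.131,catch_hinge=.095,lever_grip=.194,lever_pivot=.05,gel_pot_mid=.0245,loose_bolt_mid=.012,loose_nozzle_mid=.031)
for n in ['top','scene']:
    c=cam(n); save(c,n+'0.png'); print(n,c[3][:3,3].round(3))
    for k,z in Z.items():
        for r in pinpoint(n,k)[:2]:
            uv=r['location'][::-1]; print(k,round(r['confidence'],2),np.round(uv),atz(c,uv,z).round(3))
E
```

```text
{'clock': 0.0, 'joint_pos': array([ 1.02492912e+00,  2.45802154e-01,  1.55904592e+00,  3.32806660e-05,
        1.33872068e+00, -1.74126843e-01]), 'joint_vel': array([ 0.00078883,  0.00040502, -0.00179773,  0.00042957,  0.00229805,
        0.00131376]), 'joint_torque': array([-5.98767474e-04, -4.29518545e+01, -3.26125896e+01, -1.91202876e-04,
        5.43853457e-03,  6.98750966e-06]), 'tool_pos': array([0.23580437, 0.60510288, 0.23017081]), 'tcp_rot': array([-3.63213836e-04,  1.84805485e-01,  9.82774621e-01, -9.19008965e-04]), 'force': array([ 0.16965844, -0.44603795, -0.05614508]), 'moment': array([0.0164411 , 0.01646937, 0.01722858]), 'grip_force': 0.0, 'opening': 1.0019708444995428}
0.0187
top [ 0.397 -0.058  1.114]
positioner 0.84 [338. 226.] [ 0.52  -0.087  0.   ]
positioner 0.7 [316. 172.] [ 0.677 -0.022  0.   ]
table_center 0.89 [295. 212.] [0.55  0.032 0.05 ]
knob_center 0.5 [276. 234.] [0.487 0.078 0.091]
catch_tab 0.67 [379. 238.] [ 0.477 -0.185  0.131]
catch_hinge 0.57 [375. 237.] [ 0.483 -0.18   0.095]
lever_grip 0.81 [372. 192.] [ 0.58  -0.162  0.194]
lever_pivot 0.77 [366. 230.] [ 0.503 -0.161  0.05 ]
gel_pot_mid 0.74 [424. 231.] [ 0.506 -0.324  0.024]
loose_bolt_mid 0.61 [346. 284.] [ 0.358 -0.112  0.012]
loose_nozzle_mid 0.51 [317. 171.] [ 0.672 -0.025  0.031]
scene [-0.121 -0.502  0.546]
positioner 0.58 [332. 264.] [ 0.513 -0.087  0.   ]
table_center 0.63 [297. 222.] [0.547 0.033 0.05 ]
knob_center 0.62 [263. 211.] [0.492 0.085 0.091]
catch_tab 0.71 [364. 232.] [ 0.478 -0.181  0.131]
catch_hinge 0.68 [371. 248.] [ 0.49  -0.192  0.095]
lever_grip 0.69 [388. 181.] [ 0.585 -0.172  0.194]
lever_pivot 0.75 [359. 258.] [ 0.504 -0.158  0.05 ]
gel_pot_mid 0.74 [435. 294.] [ 0.512 -0.319  0.024]
gel_pot_mid 0.31 [263. 209.] [0.587 0.176 0.024]
loose_bolt_mid 0.6 [297. 307.] [ 0.351 -0.116  0.012]
loose_nozzle_mid 0.44 [350. 213.] [ 0.684 -0.028  0.031]
```

```bash
python3 -c "
import cv2,numpy as np
a=cv2.imread('pics/top0.png');b=cv2.imread('pics/scene0.png')
cv2.imwrite('pics/both.png',cv2.resize(np.vstack([a,b]),(480,600)))"
```

```text
(no output)
```

View pics/top0.png

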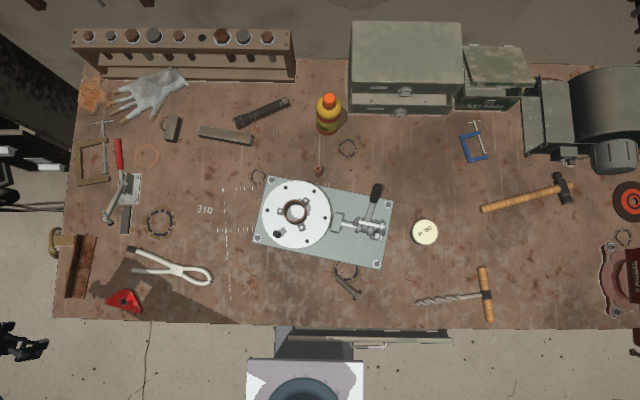

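View pics/scene0.png

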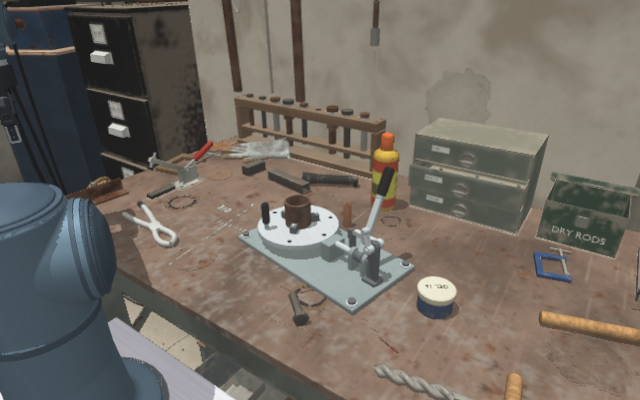

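```bash
cat > fit.py <<'E'
from h import *
ox=least_squares
def model(p):
    x,y,a,k=p; X=np.array([np.cos(a),np.sin(a),0]);Y=np.array([-np.sin(a),np.cos(a),0]);O=np.array([x,y,0])
    f=lambda u,v,z:O+X*u+Y*v+np.array([0,0,z])
    return dict(positioner=f(0,0,0),table_center=f(0,.12,.05),knob_center=f(0,.12,.091)+.075*np.array([np.cos(k),np.sin(k),0]),
      catch_tab=f(-.022,-.0988,.131),catch_hinge=f(-.022,-.11,.095),lever_grip=f(.0696,-.07,.194),lever_pivot=f(0,-.07,.05))
E
python3 - <<'E'
from fit import *
cs=[];obs=[]
for n in ['top','scene']:
    c=cam(n);
    for k in model([0,0,0,0]):
        r=pinpoint(n,k)
        if r: obs.append((c,k,np.array(r[0]['location'][::-1])))
res=lambda p:np.concatenate([(proj(c,model(p)[k])-uv)*1.5 for c,k,uv in obs])
s=least_squares(res,[.521,-.084,-.23,2.4],loss='soft_l1'); print(s.x.round(4))
for (c,k,uv),r in zip(obs,s.fun.reshape(-1,2) if 0 else res(s.x).reshape(-1,2)): print(k,(r/1.5).round(1))
m=model(s.x); print({k:v.round(4) for k,v in m.items()})
st=observe(); Rt=Rq(st['tcp_rot'])
tgt=m['knob_center']+[0,0,.10]
a=s.x[2]; Rg=R.from_matrix(np.array([[-np.cos(a),-np.sin(a),0],[-np.sin(a),np.cos(a),0],[0,0,-1]]).T)
print('shift mm',Rt.inv().apply(tgt-st['tool_pos'])*1e3,'turn',(Rt.inv()*Rg).as_rotvec())
E
```

```text
[ 0.523  -0.0862 -0.1678  2.6315]
positioner [-0.4 -3.6]
table_center [1.5 1.9]
knob_center [-99.3   0. ]
catch_tab [-0.4 -2.9]
catch_hinge [1.6 0.3]
lever_grip [ 1.1 -0.8]
lever_pivot [ 0.3 -1.9]
positioner [-1.5  0.7]
table_center [30.3 11.4]
knob_center [1.  4.8]
catch_tab [ 0.1 -1.6]
catch_hinge [-16.8  67.6]
lever_grip [-0.5  0.5]
lever_pivot [-2.5 -0.2]
{'positioner': array([ 0.523 , -0.0862,  0.    ]), 'table_center': array([0.543 , 0.0321, 0.05  ]), 'knob_center': array([0.4776, 0.0687, 0.091 ]), 'catch_tab': array([ 0.4848, -0.18  ,  0.131 ]), 'catch_hinge': array([ 0.4829, -0.191 ,  0.095 ]), 'lever_grip': array([ 0.5799, -0.1669,  0.194 ]), 'lever_pivot': array([ 0.5113, -0.1552,  0.05  ])}
shift mm [-420.01467596 -412.50902233   40.27964697] turn [-1.32911627e-05 -2.32832683e-05 -2.03927550e-01]
```

```bash
python3 - <<'E'
from fit import *
D=dict(top=dict(positioner=(338,226),table_center=(295,212),knob_center=(276,234),catch_tab=(379,238),catch_hinge=(375,237),lever_grip=(372,192),lever_pivot=(366,230)),
scene=dict(positioner=(332,264),table_center=(297,222),knob_center=(263,211),catch_tab=(364,232),catch_hinge=(371,248),lever_grip=(388,181),lever_pivot=(359,258)))
obs=[]
for n in D:
    c=cam(n); obs+=[(c,k,np.array(v)) for k,v in D[n].items()]
res=lambda p:np.concatenate([(proj(c,model(p)[k])-uv) for c,k,uv in obs])
s=least_squares(res,[.521,-.084,-.23,2.4],loss='cauchy'); print(s.x.round(4))
for (c,k,uv),r in zip(obs,res(s.x).reshape(-1,2)): print(k,r.round(1))
m=model(s.x); print({k:v.round(4) for k,v in m.items()})
st=observe(); Rt=Rq(st['tcp_rot'])
tgt=m['knob_center']+[0,0,.13]
a=s.x[2]; Rg=R.from_matrix(np.array([[-np.cos(a),-np.sin(a),0],[-np.sin(a),np.cos(a),0],[0,0,-1]]).T)
print('shift mm',Rt.inv().apply(tgt-st['tool_pos'])*1e3,'turn',(Rt.inv()*Rg).as_rotvec())
E
```

```text
[ 0.5214 -0.0867 -0.1842  2.4483]
positioner [-0.1 -0.6]
table_center [0.4 2.6]
knob_center [-0.8  0.1]
catch_tab [-2.6 -2. ]
catch_hinge [4.  1.1]
lever_grip [2.7 1.7]
lever_pivot [-2.2 -1.5]
positioner [ 2.  -1.8]
table_center [-0.2  1.3]
knob_center [0.6 1.4]
catch_tab [ 0.3 -0.6]
catch_hinge [-2.8  1.8]
lever_grip [-3.9  0.7]
lever_pivot [-0.  -1.8]
{'positioner': array([ 0.5214, -0.0867,  0.    ]), 'table_center': array([0.5434, 0.0312, 0.05  ]), 'knob_center': array([0.4857, 0.0792, 0.091 ]), 'catch_tab': array([ 0.4817, -0.1798,  0.131 ]), 'catch_hinge': array([ 0.4796, -0.1908,  0.095 ]), 'lever_grip': array([ 0.577 , -0.1683,  0.194 ]), 'lever_pivot': array([ 0.5086, -0.1556,  0.05  ])}
shift mm [-423.77205974 -399.79932688   10.30022873] turn [ 7.14039930e-06  3.41060645e-05 -1.87576564e-01]
```

```bash
python3 -m handwheel '[[[-21,-20,0],[0,0,0],85],[[-21,-20,0],[0,0,0],85],[[-21,-20,0],[0,0,0],85],[[-21,-20,0],[0,0,0],85],[[-21,-20,0],[0,0,0],85]]' 40
python3 -m handwheel '[[[-21,-20,0],[0,0,0],85],[[-21,-20,0],[0,0,0],85],[[-21,-20,0],[0,0,0],85],[[-21,-20,0],[0,0,0],85],[[-21,-20,0],[0,0,0],85]]' 
python3 -m handwheel '[[[-21,-20,0],[0,0,0],85],[[-21,-20,0],[0,0,0],85],[[-21,-20,0],[0,0,0],85],[[-21,-20,0],[0,0,0],85],[[-21,-20,0],[0,0,0],85]]' 
python3 -m handwheel '[[[-21,-20,0],[0,0,0],85],[[-21,-20,0],[0,0,0],85],[[-21,-20,0],[0,0,0],85],[[-21,-20,0],[0,0,0],85],[[-21,-20,0],[0,0,0],85]]' 
python3 -m handwheel '[[[0,0,0],[0,0,-0.04],60],[[0,0,0],[0,0,-0.04],60],[[0,0,0],[0,0,-0.04],60],[[0,0,0],[0,0,-0.04],60],[[0,0,0],[0,0,-0.03],60]]'
python3 - <<'E'
from fit import *
c=cam('wrist'); save(c,'w1.png')
Z=dict(table_center=.05,knob_center=.091,catch_tab=.131,catch_hinge=.095,lever_grip=.194,lever_pivot=.05)
m=model([ 0.5214,-0.0867,-0.1842,2.4483])
for k,z in Z.items():
    for r in pinpoint('wrist',k)[:2]:
        uv=r['location'][::-1]; print(k,round(r['confidence'],2),np.round(uv),atz(c,uv,z).round(4),'exp',proj(c,m[k]).round())
r=masks_of('wrist','knob_center'); 
for q in r[:2]: print(q['extent'],q['confidence'])
E
```

```text
clock: 2.42
tool_pos: [0.2979, 0.4731, 0.2313]
tcp_rot: [0.0, 0.185, 0.983, 0.0]
force: [0.2, 0.4, -0.4]
opening: 0.997
grip_force: 0.0
clock: 2.83
tool_pos: [0.3595, 0.3417, 0.2315]
tcp_rot: [0.0, 0.185, 0.983, 0.0]
force: [-0.3, 0.1, -0.4]
opening: 0.998
grip_force: 0.0
clock: 3.25
tool_pos: [0.421, 0.2104, 0.2316]
tcp_rot: [0.0, 0.185, 0.983, 0.0]
force: [-0.1, 0.5, 1.3]
opening: 0.995
grip_force: 0.0
clock: 3.67
tool_pos: [0.4826, 0.0789, 0.2316]
tcp_rot: [0.0, 0.185, 0.983, 0.0]
force: [0.4, 1.1, 0.6]
opening: 0.997
grip_force: 0.0
clock: 4.08
tool_pos: [0.4822, 0.0802, 0.2314]
tcp_rot: [0.0, 0.09, 0.996, 0.0]
force: [-0.7, 0.2, -0.1]
opening: 0.7
grip_force: 0.0
table_center 0.85 [286. 240.] [0.5425 0.0323 0.05  ] exp [285. 240.]
knob_center 0.72 [286. 246.] [0.5312 0.0387 0.091 ] exp [320. 191.]
knob_center 0.6 [316. 193.] [0.486 0.075 0.091] exp [320. 191.]
catch_tab 0.78 [  6. 254.] [ 0.4809 -0.1782  0.131 ] exp [  5. 255.]
catch_tab 0.69 [ 33. 236.] [ 0.4701 -0.1498  0.131 ] exp [  5. 255.]
catch_hinge 0.85 [ 33. 236.] [ 0.4795 -0.1863  0.095 ] exp [ 28. 237.]
lever_pivot 0.71 [190. 221.] [ 0.5044 -0.062   0.05  ] exp [106. 240.]
lever_pivot 0.63 [107. 242.] [ 0.5115 -0.156   0.05  ] exp [106. 240.]
[317.2, 191.0, 22.5, 31.4] 0.92
[54.7, 253.2, 109.4, 56.6] 0.75
```

View pics/w1.png

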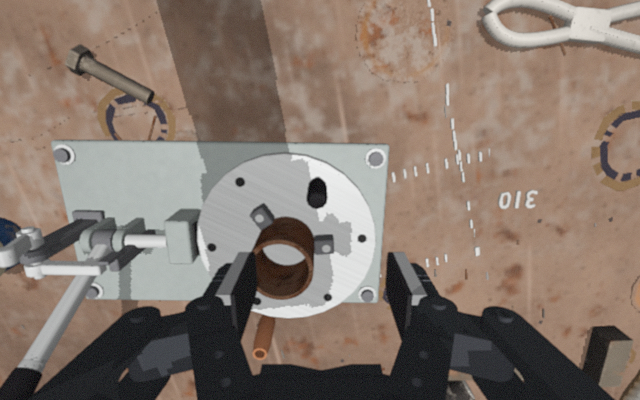

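```bash
python3 -m handwheel '[[[-2,-1,28],[0,0,0],55],[[-2,-1,30],[0,0,0],55],[[0,0,30],[0,0,0],50],[[0,0,30],[0,0,0],50],[[0,0,30],[0,0,0],50]]' 40
python3 -m handwheel '[[[0,0,6],[0,0,0],12],[[0,0,0],[0,0,0],12],[[0,0,0],[0,0,0],12],[[0,0,0],[0,0,0],12],[[0,0,0],[0,0,0],12]]'
python3 -m handwheel '[[[0,0,0],[0,0,0],12],[[0,0,0],[0,0,0],12],[[0,0,0],[0,0,0],12],[[0,0,0],[0,0,0],12],[[0,0,0],[0,0,0],12]]'
python3 - <<'E'
from fit import *
c=cam('wrist'); save(c,'w2.png'); print(observe()['moment'])
print([ (r['confidence'],atz(c,r['location'][::-1],.05)) for r in pinpoint('wrist','table_center')])
E
```

```text
clock: 4.9
tool_pos: [0.4857, 0.0777, 0.0822]
tcp_rot: [0.0, 0.091, 0.996, 0.0]
force: [-0.0, -0.6, -1.0]
opening: 0.586
grip_force: 0.0
clock: 5.32
tool_pos: [0.4859, 0.0776, 0.0778]
tcp_rot: [0.001, 0.091, 0.996, -0.0]
force: [1.7, 0.7, -10.5]
opening: 0.196
grip_force: 40.2
clock: 5.73
tool_pos: [0.4859, 0.0777, 0.0777]
tcp_rot: [0.0, 0.091, 0.996, -0.0]
force: [0.1, -0.9, -5.9]
opening: 0.197
grip_force: 40.5
[-0.02144771  0.0532722   0.00522567]
[]
```

View pics/w2.png

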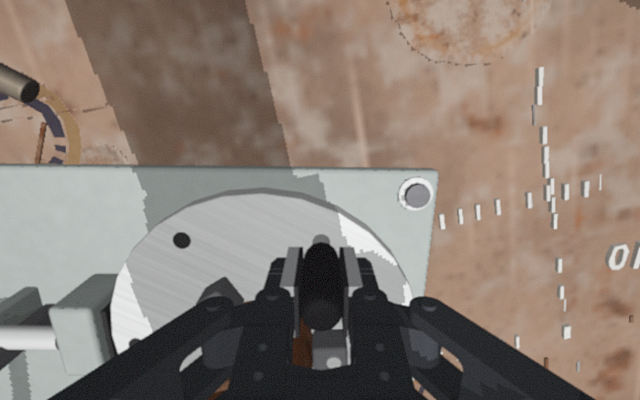

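```bash
python3 - <<'E'
from fit import *
s=observe(); Rt=Rq(s['tcp_rot']); d=np.array(s['tool_pos'])[:2]-[.5432,.0318]; d=75*d/np.linalg.norm(d)
P=[R.from_euler('z',9*i,degrees=True).apply([d[0],d[1],0]) for i in range(41)]
q=np.round([Rt.inv().apply(p-P[0])[:2] for p in P]); D=np.diff(q,axis=0).astype(int)
for i in range(8): print(D[5*i:5*i+5].tolist())
E
```

```text
[[5, -11], [3, -11], [1, -12], [-1, -12], [-2, -11]]
[[-4, -11], [-6, -10], [-8, -9], [-9, -8], [-10, -7]]
[[-10, -4], [-12, -3], [-11, -1], [-12, 0], [-12, 3]]
[[-11, 4], [-10, 6], [-9, 7], [-8, 9], [-6, 10]]
[[-5, 11], [-3, 11], [-1, 12], [1, 12], [2, 11]]
[[4, 11], [6, 10], [8, 9], [9, 8], [9, 7]]
[[11, 4], [12, 3], [11, 1], [12, 0], [12, -3]]
[[11, -4], [10, -6], [9, -7], [8, -9], [6, -10]]
```

```bash
python3 -m handwheel '[[[5,-11,0],[0,0,0],12],[[3,-11,0],[0,0,0],12],[[1,-12,0],[0,0,0],12],[[-1,-12,0],[0,0,0],12],[[-2,-11,0],[0,0,0],12]]'
python3 -m handwheel '[[[-4,-11,0],[0,0,0],12],[[-6,-10,0],[0,0,0],12],[[-8,-9,0],[0,0,0],12],[[-9,-8,0],[0,0,0],12],[[-10,-7,0],[0,0,0],12]]'
```

```text
clock: 6.25
tool_pos: [0.4703, 0.0216, 0.0778]
tcp_rot: [0.002, 0.091, 0.996, 0.0]
force: [9.6, 2.5, -12.7]
opening: 0.197
grip_force: 40.3
clock: 6.67
tool_pos: [0.4988, -0.0282, 0.0777]
tcp_rot: [0.001, 0.092, 0.996, 0.002]
force: [8.5, 11.7, -7.8]
opening: 0.197
grip_force: 40.9
```

```bash
python3 -m handwheel '[[[-10,-4,0],[0,0,0],12],[[-12,-3,0],[0,0,0],12],[[-11,-1,0],[0,0,0],12],[[-12,0,0],[0,0,0],12],[[-12,3,0],[0,0,0],12]]'
python3 -m handwheel '[[[-11,4,0],[0,0,0],12],[[-10,6,0],[0,0,0],12],[[-9,7,0],[0,0,0],12],[[-8,9,0],[0,0,0],12],[[-6,10,0],[0,0,0],12]]'
```

```text
clock: 7.08
tool_pos: [0.5528, -0.0434, 0.0777]
tcp_rot: [-0.001, 0.091, 0.996, 0.001]
force: [-1.5, 6.6, 0.4]
opening: 0.197
grip_force: 41.7
clock: 7.5
tool_pos: [0.6028, -0.0163, 0.0777]
tcp_rot: [-0.001, 0.091, 0.996, -0.0]
force: [-2.9, 1.4, 0.5]
opening: 0.201
grip_force: 41.6
```

Forces are low, so I'll finish the turn.

```bash
python3 -m handwheel '[[[-5,11,0],[0,0,0],12],[[-3,11,0],[0,0,0],12],[[-1,12,0],[0,0,0],12],[[1,12,0],[0,0,0],12],[[2,11,0],[0,0,0],12]]'
python3 -m handwheel '[[[4,11,0],[0,0,0],12],[[6,10,0],[0,0,0],12],[[8,9,0],[0,0,0],12],[[9,8,0],[0,0,0],12],[[9,7,0],[0,0,0],12]]'
python3 -m handwheel '[[[11,4,0],[0,0,0],12],[[12,3,0],[0,0,0],12],[[11,1,0],[0,0,0],12],[[12,0,0],[0,0,0],12],[[12,-3,0],[0,0,0],12]]'
python3 -m handwheel '[[[11,-4,0],[0,0,0],12],[[10,-6,0],[0,0,0],12],[[9,-7,0],[0,0,0],12],[[8,-9,0],[0,0,0],12],[[6,-10,0],[0,0,0],12]]'
python3 -m handwheel '[[[0,0,0],[0,0,0],12],[[0,0,0],[0,0,0],12],[[0,0,0],[0,0,0],12],[[0,0,0],[0,0,0],12],[[0,0,0],[0,0,0],12]]'
python3 - <<'E'
from h import *
c=cam('scene'); save(c,'s2.png')
E
```

```text
clock: 7.92
tool_pos: [0.6195, 0.0399, 0.0777]
tcp_rot: [0.001, 0.091, 0.996, -0.0]
force: [-3.9, -0.8, 1.4]
opening: 0.199
grip_force: 41.8
clock: 8.33
tool_pos: [0.591, 0.0907, 0.0777]
tcp_rot: [0.0, 0.09, 0.996, -0.0]
force: [-2.7, -5.3, 2.4]
opening: 0.203
grip_force: 42.0
clock: 8.75
tool_pos: [0.5346, 0.1057, 0.0777]
tcp_rot: [0.001, 0.091, 0.996, 0.0]
force: [1.4, -1.5, 1.9]
opening: 0.196
grip_force: 41.8
clock: 9.17
tool_pos: [0.4855, 0.0772, 0.0777]
tcp_rot: [0.002, 0.091, 0.996, -0.0]
force: [5.8, -2.2, -2.7]
opening: 0.196
grip_force: 41.4
clock: 9.58
tool_pos: [0.486, 0.0778, 0.0776]
tcp_rot: [0.0, 0.091, 0.996, 0.0]
force: [0.6, -1.3, 2.6]
opening: 0.196
grip_force: 41.9
```

View pics/s2.png

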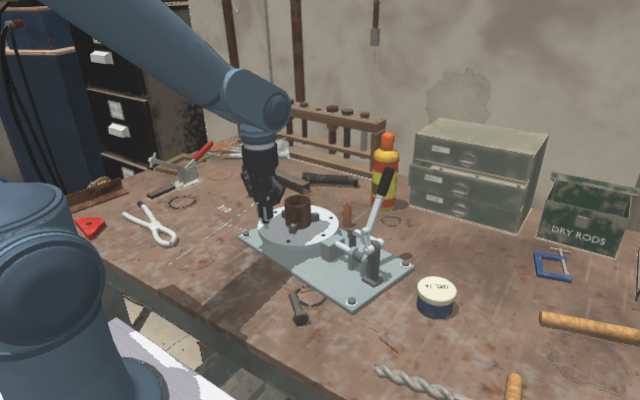

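```bash
python3 -m handwheel '[[[0,0,0],[0,0,0],45],[[0,0,0],[0,0,0],45],[[0,0,0],[0,0,0],45],[[0,0,0],[0,0,0],45],[[0,0,-10],[0,0,0],45]]'
python3 -m handwheel '[[[0,0,-30],[0,0,0],45],[[0,0,-30],[0,0,0],45],[[0,0,-30],[0,0,0],45],[[0,0,-30],[0,0,0],30],[[-7,-30,0],[0,0,0],10]]'
python3 -m handwheel '[[[-7,-30,0],[0,0,0],0],[[-7,-35,0],[0,0,0],0],[[-7,-35,0],[0,0,0],0],[[-6,-35,0],[0,0,0],0],[[0,-30,0],[0,0,0],0]]'
python3 -m handwheel '[[[0,-19,0],[0,0,0],0],[[0,0,0],[0,0,0],0],[[0,0,0],[0,0,0],0],[[0,0,0],[0,0,0],0],[[0,0,0],[0,0,0],0]]'
python3 - <<'E'
from fit import *
c=cam('wrist'); save(c,'w3.png')
m=model([ 0.5214,-0.0867,-0.1842,2.4483])
for k in ['catch_tab','catch_hinge','lever_pivot','lever_grip','knob_center']:
    for r in pinpoint('wrist',k)[:2]:
        uv=r['location'][::-1]; print(k,round(r['confidence'],2),np.round(uv),atz(c,uv,m[k][2]).round(4),m[k].round(4),'exp',proj(c,m[k]).round())
E
```

```text
clock: 10.05
tool_pos: [0.4837, 0.0779, 0.0855]
tcp_rot: [-0.003, 0.091, 0.996, 0.0]
force: [-0.6, -0.1, -1.1]
opening: 0.53
grip_force: 0.0
clock: 10.47
tool_pos: [0.4905, 0.0492, 0.2151]
tcp_rot: [0.006, 0.088, 0.996, 0.001]
force: [1.2, 0.3, 1.1]
opening: 0.25
grip_force: 0.0
clock: 10.88
tool_pos: [0.484, -0.1224, 0.2083]
tcp_rot: [0.001, 0.091, 0.996, -0.0]
force: [0.8, -0.9, -0.2]
opening: -0.003
grip_force: 0.0
clock: 11.3
tool_pos: [0.4806, -0.1379, 0.2074]
tcp_rot: [0.0, 0.09, 0.996, 0.0]
force: [0.3, 0.2, -0.2]
opening: -0.001
grip_force: 0.0
catch_tab 0.58 [263. 223.] [ 0.4814 -0.1791  0.131 ] [ 0.4817 -0.1798  0.131 ] exp [262. 223.]
catch_hinge 0.79 [260. 205.] [ 0.4787 -0.1873  0.095 ] [ 0.4796 -0.1908  0.095 ] exp [256. 207.]
catch_hinge 0.64 [262. 222.] [ 0.4936 -0.1887  0.095 ] [ 0.4796 -0.1908  0.095 ] exp [256. 207.]
lever_pivot 0.97 [304. 218.] [ 0.5116 -0.1595  0.05  ] [ 0.5086 -0.1555  0.05  ] exp [308. 214.]
knob_center 0.78 [590. 156.] [0.4868 0.0758 0.091 ] [0.4857 0.0792 0.091 ] exp [594. 154.]
```

View pics/w3.png

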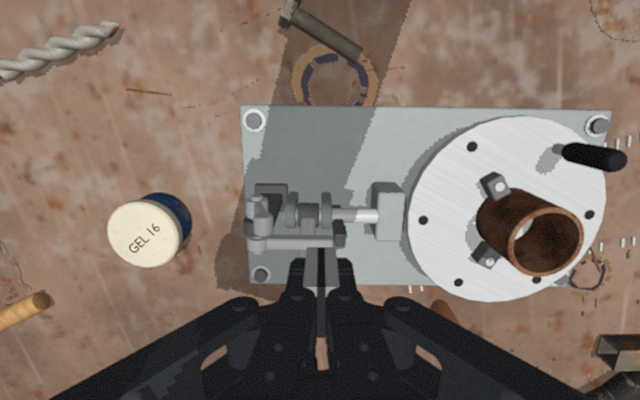

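```bash
python3 -m handwheel '[[[-4,-4,15],[0,0,0],0],[[0,-2,20],[0,0,0],0],[[0,0,20],[0,0,0],0],[[0,0,20],[0,0,0],0],[[0,0,20],[0,0,0],0]]'
python3 -m handwheel '[[[0,-8,0],[0,0,0],0],[[0,-8,0],[0,0,0],0],[[0,-8,0],[0,0,0],0],[[0,-8,0],[0,0,0],0],[[0,-8,0],[0,0,0],0]]'
python3 -m handwheel '[[[0,-6,0],[0,0,0],0],[[0,-6,0],[0,0,0],0],[[0,-6,0],[0,0,0],0],[[0,-6,0],[0,0,0],0],[[0,-6,0],[0,0,0],0]]'
python3 - <<'E'
from fit import *
c=cam('scene'); cv2.imwrite('pics/s3.png',cv2.resize(c[0][150:320,260:480,::-1],None,fx=3,fy=3))
c=cam('wrist'); save(c,'w4.png')
E
```

```text
clock: 12.02
tool_pos: [0.4834, -0.1454, 0.1115]
tcp_rot: [0.0, 0.091, 0.996, -0.0]
force: [-0.1, 0.5, -0.7]
opening: 0.001
grip_force: 0.0
clock: 12.43
tool_pos: [0.4766, -0.1862, 0.1135]
tcp_rot: [0.001, 0.091, 0.996, -0.0]
force: [0.9, 2.6, -1.1]
opening: 0.002
grip_force: 1.2
clock: 12.85
tool_pos: [0.4704, -0.2141, 0.112]
tcp_rot: [-0.0, 0.091, 0.996, 0.001]
force: [0.5, 3.1, -0.4]
opening: 0.002
grip_force: 1.0
```

View pics/s3.png

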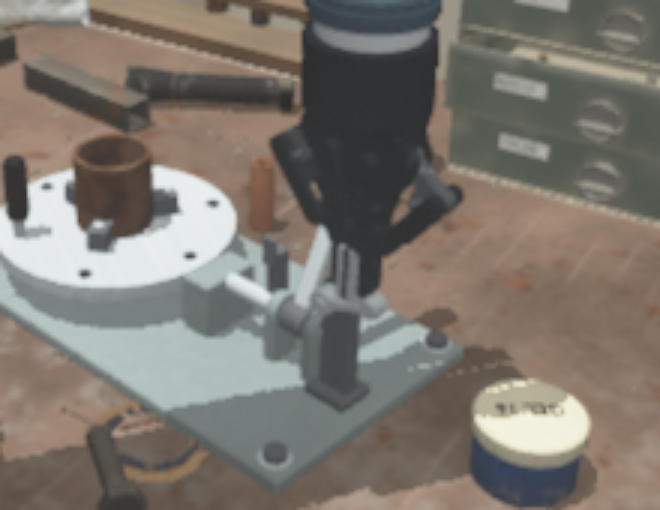

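```bash
python3 -m handwheel '[[[0,-4,0],[0,0,0],0],[[0,-4,-0],[0,0,0],0],[[0,-4,2],[0,0,0],0],[[0,-3,3],[0,0,0],0],[[0,-3,3],[0,0,0],0]]'
python3 - <<'E'
from fit import *
for n in ['scene','top']:
  c=cam(n)
  for k in ['catch_tab','catch_hinge']:
    for r in pinpoint(n,k)[:2]:
        uv=np.array(r['location'][::-1]); print(n,k,r['confidence'],uv)
  o,a=np.array([.5214,-.0867]),-.1842
  Y=np.array([-np.sin(a),np.cos(a)]);X=np.array([np.cos(a),np.sin(a)])
  for j in [.8,1.0,1.2,1.4,1.6]:
    f=lambda x,y,z:proj(c,np.r_[o+X*x+Y*y,z]).round(1)
    print(j,'tab',f(-.022,-.11+.038*np.sin(.3-j),.095+.038*np.cos(.3-j)),'barend',f(.008,-.11+.062*np.cos(j),.095+.062*np.sin(j)))
  if n=='scene': cv2.imwrite('pics/s4.png',cv2.resize(c[0][190:280,320:420,::-1],None,fx=6,fy=6,interpolation=cv2.INTER_CUBIC))
E
```

```text
clock: 13.37
tool_pos: [0.4681, -0.2319, 0.105]
tcp_rot: [0.001, 0.091, 0.996, 0.001]
force: [-0.3, 14.4, 24.3]
opening: 0.004
grip_force: 11.8
scene catch_tab 0.55 [384.7 256.9]
scene catch_hinge 0.67 [372.7 247.5]
0.8 tab [376.6 238.5] barend [361.8 216. ]
1.0 tab [379.2 241.8] barend [365.8 214.3]
1.2 tab [381.3 245.4] barend [370.3 213.7]
1.4 tab [382.9 249.2] barend [375.3 214.3]
1.6 tab [383.9 253. ] barend [380.5 216.1]
top catch_tab 0.55 [295.1 211.1]
top catch_hinge 0.57 [376.1 235.2]
top catch_hinge 0.3 [362.1 231.3]
0.8 tab [387.9 238.5] barend [366.4 221.4]
1.0 tab [390.1 239.1] barend [370.5 221.8]
1.2 tab [391.8 239.7] barend [375.2 222.4]
1.4 tab [393.  240.2] barend [380.2 223.2]
1.6 tab [393.6 240.6] barend [385.2 224.2]
```

View pics/s4.png

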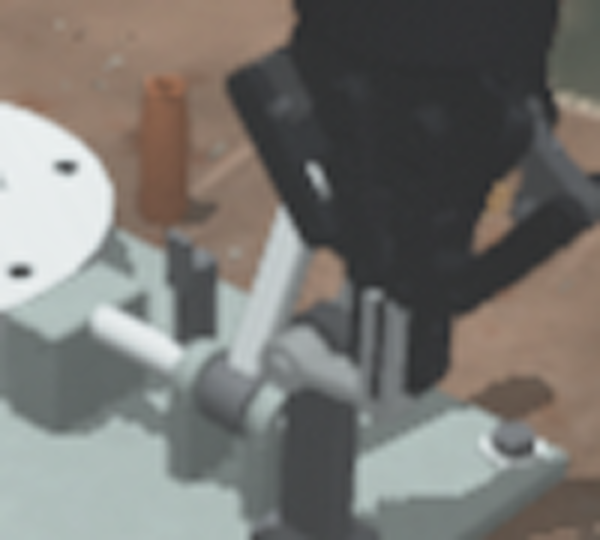

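```bash
python3 -m handwheel '[[[0,1,-8],[0,0,0],0],[[0,2,-25],[0,0,0],0],[[0,0,-35],[0,0,0],0],[[0,0,-35],[0,0,0],0],[[0,0,-35],[0,0,0],20]]'
python3 -m handwheel '[[[0,0,-38],[0,0,0],60],[[-15,8,-5],[0,0,0],60],[[-28,18,0],[0,0,0],60],[[-28,18,0],[0,0,0],60],[[-28,18,0],[0,0,0],60]]'
python3 -m handwheel '[[[-28,18,0],[0,0,0],60],[[0,0,0],[0,0.1,0],60],[[0,0,0],[0,0.1,0],60],[[0,0,0],[0,0.1,0],60],[[0,0,0],[0,0.1,0],60]]'
python3 -m handwheel '[[[0,0,0],[0,0.05,0],60],[[0,0,0],[0,0,0],60],[[0,0,0],[0,0,0],60],[[0,0,0],[0,0,0],60],[[0,0,0],[0,0,0],60]]'
python3 - <<'E'
from fit import *
o,a=np.array([.5214,-.0867,0]),-.1842
B=R.from_euler('z',a)
s=observe(); Rt=Rq(s['tcp_rot']); print(s['joint_pos'].round(2)); print('bed',B.inv().apply(s['tool_pos']-o).round(4), 'zaxis bed',B.inv().apply(Rt.apply([0,0,1])).round(3))
for r_ in (.141,):
  t=o+B.apply([r_*np.sin(.45),-.07,.05+r_*np.cos(.45)]); print('shift tool',(Rt.inv().apply(t-s['tool_pos'])*1e3).round(1))
m=model([ 0.5214,-0.0867,-0.1842,2.4483])
for n in ['wrist','top','scene']:
  c=cam(n)
  if n=='wrist': save(c,'w5.png')
  for k in ['lever_grip','catch_tab','knob_center']:
    for r in pinpoint(n,k)[:2]:
        uv=r['location'][::-1]; print(n,k,round(r['confidence'],2),np.round(uv),B.inv().apply(atz(c,uv,m[k][2])-o).round(4),'exp',proj(c,m[k]).round())
E
```

```text
clock: 14.08
tool_pos: [0.4674, -0.2292, 0.2433]
tcp_rot: [-0.001, 0.091, 0.996, -0.0]
force: [0.1, 0.9, -0.2]
opening: 0.126
grip_force: 0.0
clock: 14.5
tool_pos: [0.5776, -0.186, 0.2855]
tcp_rot: [0.0, 0.091, 0.996, -0.0]
force: [0.3, -0.9, -0.4]
opening: 0.703
grip_force: 0.0
clock: 14.92
tool_pos: [0.6076, -0.1737, 0.2854]
tcp_rot: [-0.2, 0.089, 0.976, 0.018]
force: [0.9, 0.5, -0.8]
opening: 0.706
grip_force: 0.0
clock: 15.33
tool_pos: [0.607, -0.1736, 0.286]
tcp_rot: [-0.221, 0.089, 0.971, 0.02]
force: [-0.9, -0.2, 0.3]
opening: 0.703
grip_force: 0.0
[-0.42  0.44  1.27 -0.11  1.88 -1.81]
bed [ 0.1001 -0.0697  0.286 ] zaxis bed [-0.433 -0.001 -0.901]
shift tool [-12.4  -0.2 115. ]
wrist lever_grip 0.9 [317. 217.] [ 0.0689 -0.0726  0.194 ] exp [321. 218.]
wrist catch_tab 0.92 [248. 141.] [-0.0117 -0.1421  0.131 ] exp [292. 131.]
wrist knob_center 0.78 [520. 110.] [-0.0633  0.1553  0.091 ] exp [521. 108.]
top catch_tab 0.51 [395. 241.] [-0.0254 -0.1455  0.131 ] exp [376. 236.]
top knob_center 0.5 [277. 231.] [-0.0563  0.1542  0.091 ] exp [275. 234.]
scene lever_grip 0.82 [386. 182.] [ 0.07   -0.0756  0.194 ] exp [384. 182.]
scene lever_grip 0.18 [369. 246.] [-0.1304 -0.1956  0.194 ] exp [384. 182.]
scene catch_tab 0.65 [386. 258.] [-0.0614 -0.1798  0.131 ] exp [364. 231.]
scene knob_center 0.63 [264. 208.] [-0.0532  0.1717  0.091 ] exp [264. 212.]
```

View pics/w5.png

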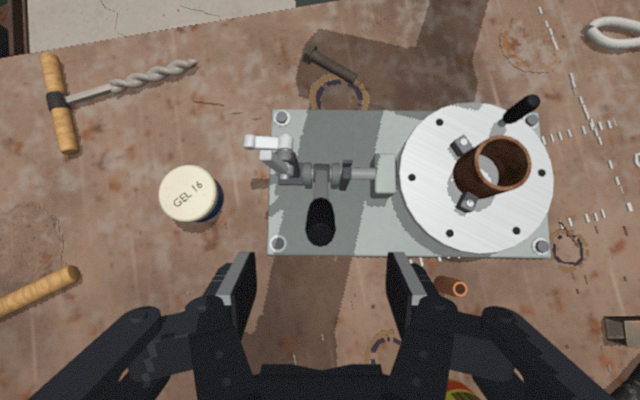

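```bash
python3 -m handwheel '[[[-12,-2,0],[0,0,0],60],[[0,0,25],[0,0,0],60],[[0,0,30],[0,0,0],60],[[0,0,30],[0,0,0],60],[[0,0,30],[0,0,0],60]]' 60
python3 -m handwheel '[[[0,0,0],[0,0,0],10],[[0,0,0],[0,0,0],10],[[0,0,0],[0,0,0],10],[[0,0,0],[0,0,0],10],[[0,0,0],[0,0,0],10]]' 60
python3 -m handwheel '[[[0,0,0],[0,0,0],10],[[0,0,0],[0,0,0],10],[[0,0,0],[0,0,0],10],[[0,0,0],[0,0,0],10],[[0,0,0],[0,0,0],10]]' 60
python3 - <<'E'
from fit import *
o,a=np.array([.5214,-.0867,0]),-.1842
B=R.from_euler('z',a)
s=observe(); Rt=Rq(s['tcp_rot']); b=B.inv().apply(s['tool_pos']-o); d=b-[0,-.07,.05]; print('bed',b.round(4),'r',np.hypot(d[0],d[2]),'ang',np.arctan2(d[0],d[2]),'zaxis',B.inv().apply(Rt.apply([0,0,1])).round(3))
E
```

```text
clock: 16.35
tool_pos: [0.5679, -0.1683, 0.1755]
tcp_rot: [-0.222, 0.088, 0.971, 0.02]
force: [0.7, -0.1, 0.4]
opening: 0.705
grip_force: 0.0
clock: 16.77
tool_pos: [0.5701, -0.1674, 0.1787]
tcp_rot: [-0.221, 0.088, 0.971, 0.021]
force: [-1.4, 6.2, -1.8]
opening: 0.24
grip_force: 58.9
clock: 17.18
tool_pos: [0.5701, -0.1674, 0.1787]
tcp_rot: [-0.221, 0.088, 0.971, 0.021]
force: [-1.2, 5.6, -1.3]
opening: 0.236
grip_force: 58.9
bed [ 0.0627 -0.0704  0.1787] r 0.14312783668108442 ang 0.453305278052822 zaxis [-0.432  0.001 -0.902]
```

```bash
python3 -m handwheel '[[[5.5,0,0],[0,-0.04,0],10],[[6,0,0],[0,-0.04,0],10],[[5.5,0,0],[0,-0.04,0],10],[[6,0,0.5],[0,-0.04,0],10],[[5.5,0,0],[0,-0.04,0],10]]' 60
python3 -m handwheel '[[[6,0,0],[0,-0.04,0],10],[[5.5,0,0],[0,-0.04,0],10],[[6,0,0.5],[0,-0.04,0],10],[[5.5,0,0],[0,-0.04,0],10],[[6,0,0],[0,-0.04,0],10]]'
python3 -m handwheel '[[[5.5,0,0],[0,-0.04,0],10],[[6,0,0.5],[0,-0.04,0],10],[[5.5,0,0],[0,-0.04,0],10],[[6,0,0],[0,-0.04,0],10],[[5.5,0,0.5],[0,-0.04,0],10]]'
python3 -m handwheel '[[[6,0,0],[0,-0.04,0],10],[[5.5,0,0],[0,-0.04,0],10],[[6,0,0.5],[0,-0.04,0],10],[[5.5,0,0],[0,-0.04,0],10],[[4,0,0],[0,-0.03,0],10]]'
cat > chk.py <<'E'
from fit import *
o,a=np.array([.5214,-.0867,0]),-.1842
B=R.from_euler('z',a)
s=observe(); Rt=Rq(s['tcp_rot']); b=B.inv().apply(s['tool_pos']-o); z=B.inv().apply(Rt.apply([0,0,1])); d=b-.019*z-[0,-.07,.05]; print('bed',b.round(4),'r',np.hypot(d[0],d[2]),'ang',np.arctan2(d[0],d[2]),'zaxis',z.round(3),'Fbed',B.inv().apply(s['force']),s['moment'],s['joint_vel'].round(3))
E
python3 chk.py
```

```text
clock: 17.6
tool_pos: [0.5442, -0.1624, 0.1883]
tcp_rot: [-0.121, 0.09, 0.989, 0.012]
force: [3.6, 6.0, -4.8]
opening: 0.24
grip_force: 59.4
clock: 18.02
tool_pos: [0.5162, -0.1569, 0.1927]
tcp_rot: [-0.021, 0.09, 0.996, 0.003]
force: [5.6, 8.0, -6.8]
opening: 0.239
grip_force: 59.3
clock: 18.43
tool_pos: [0.4884, -0.1515, 0.1912]
tcp_rot: [0.079, 0.09, 0.993, -0.005]
force: [9.5, 11.6, -4.7]
opening: 0.244
grip_force: 59.9
clock: 18.85
tool_pos: [0.4623, -0.1464, 0.1845]
tcp_rot: [0.172, 0.089, 0.981, -0.013]
force: [13.3, 14.4, -7.3]
opening: 0.24
grip_force: 59.8
bed [-0.0472 -0.0695  0.1845] r 0.1615917655085302 ang -0.33858726421359064 zaxis [ 0.34   0.006 -0.94 ] Fbed [10.44700395 16.56056531 -7.30977797] [ 1.29595243 -1.10636741  0.55559159] [-0.142 -0.328  0.332  0.269 -0.283 -0.285]
```

```bash
python3 -m handwheel '[[[1,1,0],[0,0,0],10],[[1,0,0],[0,0,0],10],[[0,0,0],[0,0,0],10],[[0,0,0],[0,0,0],10],[[0,0,0],[0,0,0],10]]' 60
python3 -m handwheel '[[[0,0,0],[0,0,0],10],[[0,0,0],[0,0,0],10],[[0,0,0],[0,0,0],10],[[0,0,0],[0,0,0],10],[[0,0,0],[0,0,0],10]]' 60
python3 chk.py
python3 - <<'E'
from h import *
c=cam('scene'); cv2.imwrite('pics/s6.png',cv2.resize(c[0][130:330,220:480,::-1],None,fx=2.5,fy=2.5))
E
```

```text
clock: 19.27
tool_pos: [0.4612, -0.1461, 0.1842]
tcp_rot: [0.172, 0.089, 0.981, -0.014]
force: [14.2, 9.9, -9.1]
opening: 0.241
grip_force: 59.7
clock: 19.68
tool_pos: [0.4613, -0.1461, 0.1842]
tcp_rot: [0.172, 0.089, 0.981, -0.014]
force: [15.0, 10.0, -9.3]
opening: 0.24
grip_force: 59.7
bed [-0.0482 -0.0694  0.1842] r 0.16160579930984437 ang -0.3450806677888554 zaxis [ 0.34   0.004 -0.941] Fbed [12.88981705 12.5856341  -9.32568327] [ 0.66507409 -1.30152491  0.38431748] [-0.001  0.001  0.001  0.001 -0.001 -0.001]
```

View pics/s6.png

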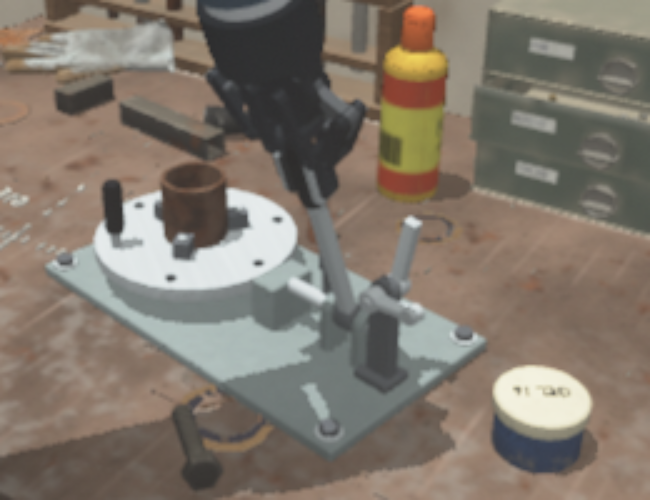

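The lever is held leaning towards the robot at about its stop (crop (330,240)). The catch bar is up (405,250), the knob is back at its start (113,205), and the bystanders haven't moved.

```bash
python3 -c "
from rig import *
print(job_done())"
```

```text
the job is handed in; nothing more can be done
None
```

I handed the job in at about 20 s of the 72 s allowed: the turntable has gone once round and is let go, the safety catch is flipped clear, and the arm is holding the brake lever about 0.795 rad along, against its 0.8 rad stop. The pot, bolt and nozzle were not touched; `job_done()` reported no verdict.

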